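Free a clock movement from its holder and show its underside in a mirror

TASK

On the watchmaker's bench, turn the black wing knob of the movement holder anticlockwise until its two jaws are fully open, then lift the brass clock movement out of the holder and hold it upright, level and still, about 10 cm above the middle of the round inspection mirror, so that its underside can be seen. Finish while still holding it there in the air: do not put it down or let go, and leave the other things on the bench undisturbed.

Things in the scene. Friction and masses are not known exactly. Their poses are not given: they have to be found in the camera images.
- movement: Bare brass clock movement, 0.3 to 0.6 kg, loose, standing in the holder. Origin: centre of its underside, z up. Sole 48 (x) x 84 (y) x 6 mm; on it two upright plates 56 mm wide (y), 6 to 84 mm above the origin, outer faces at x = +18.5 and -18.5 mm. Centre of mass on the axis, about 30 mm up.
- movement_grip (a point): Where to grip the movement: midway between its plates, 62 mm above its origin. Axes as the movement's; close along x, across the two plates (37 mm over both).
- holder: Fixed dark steel holder, bed 80 (x) x 245 (y) x 22 mm, y = -165 to +80. Origin: on the bench under the seat's middle; the seated movement is 22 mm above, axes alike. An aluminium jaw at each y end of the movement (top 37 mm up), lips 7 mm over its sole when shut. The knob draws both jaws out along y up to 12 mm; clear of the sole from 0.85 rad on.
- clamp_knob (a joint): Angle of the black wing knob on the holder's bed, upright axis at x = 0, y = -125 mm of the holder. 0 = jaws shut (movement held down), 1.4 = jaws fully open (stop); grows anticlockwise seen from above; starts between 0 and 0.2. Takes about 0.06 N m and stays where it is left.
- knob_grip (a point): Grip point of the wing knob: on its axis, 68 mm above the bench. The wing is a bar 46 mm long along this point's x, 12 mm thick along its y, 44 to 80 mm above the bench. The point turns with the knob (axes parallel to the holder's at joint 0). Close across the 12 mm, along the point's y.
- mirror: Fixed round inspection mirror lying flat on the bench, 120 mm across, 10 mm high, pale glass face in a dark steel rim. Origin: centre of its underside, on the bench; z up.
- screwdriver: Bystander: loose screwdriver with a black handle, 150 mm long, lying beside the holder at the holder's -x side, about along its y. Origin near its middle, at bench height.
- case_ring: Bystander: loose steel watch-case ring, 42 mm across, 10 mm high, lying at the holder's +x side. Origin: centre of its underside.
- parts_jar: Bystander: loose small glass jar with a metal cap, 40 mm across, 45 mm high, beyond the mirror (+x). Origin: centre of its underside.
- loupe: Bystander: loose black eyepiece, 36 mm across, 34 mm high, on the robot's side of the mirror. Origin: centre of its underside.
- carriage_clock: Bystander: complete brass carriage clock with a handle on top, 75 x 85 x 143 mm, at the far side of the bench, not to be confused with the bare movement in the holder. Origin: centre of its underside.
- clock_weight: Bystander: brass cylindrical clock weight, 48 mm across, 95 mm high, at the far side of the bench. Origin: centre of its underside.

How it is judged:
On the way, in this order (a step that is already met when the one before it is completed fails the run):
1. the jaws are opened with the wing knob while the movement still stands in the holder (value of joint clamp_knob above 1.15 rad and distance between movement and holder below 0.03 m), for 0.2 s.
2. the movement is lifted clear of the holder (z of movement in the frame of holder above 0.05 m and contact force between movement and holder below 0.05 N and contact force between movement and the fingers above 1 N), for 0.2 s.
At the end, for the whole second after the job is handed in: Knob open (above 1.15 rad); movement in the fingers, touching nothing else: origin within 30 mm of the mirror's centre seen from above, underside 60 to 150 mm above the mirror's face, tilt under 0.1 rad, slower than 20 mm/s and 0.12 rad/s (value of joint clamp_knob above 1.15 rad and horizontal distance between movement and mirror below 0.03 m and z of movement in the frame of mirror between 0.07 and 0.16 m and angle between movement's own z axis and vertical below 0.1 rad and linear speed of movement below 0.02 m/s and angular speed of movement below 0.12 rad/s and contact force between movement and the fingers above 1 N and contact force between movement and holder below 0.05 N and contact force between movement and mirror below 0.05 N and contact force between movement and screwdriver below 0.05 N and contact force between movement and case_ring below 0.05 N and contact force between movement and parts_jar below 0.05 N and contact force between movement and loupe below 0.05 N and contact force between movement and carriage_clock below 0.05 N and contact force between movement and clock_weight below 0.05 N); the arm keeps its last pose, push and grip.
It fails at once if the movement is tipped by more than 0.35 rad (angle between movement's own z axis and vertical above 0.35 rad).
It fails at once if the movement is set on or knocked against the mirror (contact force between movement and mirror above 1 N).
It fails at once if a bystander is moved by more than 20 mm (distance of any of screwdriver, case_ring, parts_jar, loupe, carriage_clock, clock_weight from where it was at the start of the episode above 0.02 m).
It also fails if it takes over 54 s, if anything falls off the work surface, if the arm or the gripper's body presses on something with over 40 N, if the wrist force passes 120 N, or if a joint passes its speed limit or range.

ROBOT

A 6-joint arm with a two-finger parallel gripper is mounted at the origin on the work surface. World frame = base frame: x ahead of the robot, y to its left, z up, the work surface at z = 0. Lengths are in m, angles in rad, forces in N, time in s.
With the tool pointing down it reaches from about 0.4 to 0.925 m from the base axis. Payload 12.5 kg.
Tool frame: the origin (TCP) lies on the centre line of the jaws, within the pads' length; the fingertips stand 25 mm ahead of it and the grasp point (between the pads) lies 6 mm ahead of it; z points along the fingers, y is the line along which they close (so a half turn about z gives the same grasp; the last joint's range is limited). The gripper opens to 95 mm and grips with 3 to 60 N. Pads are 20 mm wide; open, the fingers measure 119 mm over their backs; the gripper's body (75 mm by 180 mm) begins 59 mm behind the grasp point.
Start: joints at [-1.329, 0.491, 1.559, -0, 1.092, -0.106], TCP at [0.213, -0.588, 0.24] pointing down, gripper open.
Joint ranges: [-3.1, 3.1], [-0.84, 2.19], [0.05, 2.79], [-1.13, 4.28], [0.06, 2.93], [-2.69, 2.69]. Speed limits (rad/s): [2.22, 2.22, 2.79, 3.14, 3.14, 3.14].

INTERFACE

Orientations are given as [roll, pitch, yaw] about the fixed x, y, z axes, in that order (R = Rz(yaw) Ry(pitch) Rx(roll)).
In Python, from workcell import status, vision, manip gives the robot as it stands.
- The arm moves only by the shell command python3 -m inch 'ROWS' [FORCE]. ROWS is JSON, a list of rows, each a list of 7 numbers: the shift along the tool's x, y, z in m, then the turn, a rotation vector about the tool's x, y, z in degrees, then the opening, from -1 (shut) to 1 (fully open). In form: [[tx, ty, tz, ax, ay, az, hand], ...]. A call has exactly 5 rows; each row is the pose to reach, as a shift and turn from the pose commanded when the call began, along the tool's axes at that moment; what a row does not reach only later rows make up. A row lasts 1/12 s, in which the tool goes at most 41.7 mm and 7.16 degrees, less where a joint would pass 70% of its speed; a pose out of reach is approached as far as the arm can. A call with a gripper value outside its range is refused whole. The fingers move at their own pace and stop on an object; FORCE is the grip in N (left out, the last holds). Time passes only in rows, so rows that repeat a pose let the fingers close, or fill a call up. It gives the time, the measured TCP pose, the force, the opening and the grip force at its end, in the units of the state.
- status.read_state(): the state, without advancing time (a new reading comes with each control period).
- vision.get_image(name): name is "side" or "top" or "wrist"; returns the picture (420x560x3 uint8, blue, green, red); there is no depth.
- vision.camera_params(name): a dict with "mtx" (3x3 intrinsics, pixels), "R" (3x3) and "t" (3): a world point X has camera coordinates R X + t; the wrist camera has in their place "tool_from_camera" (4x4, takes a point from camera to tool coordinates, whose origin is the TCP and whose axes are the flange's). Camera axes: x right, y down, z forward; pixel columns grow to the right and rows downward; lengths in m; the calibration is good to about 2 mm. A picture is of the moment at which its call begins: read the wrist's pose just before it. camera_params takes no time and is no camera call.
- manip.hand_in(): hands the job in; it is judged then, once.
The state is a dict: "t": time; "q": joint angles; "qvel": joint speeds; "joint_efforts": joint torques, N m; "position": TCP position; "orientation": TCP orientation; "contact_force": force on the tool from outside, world axes, zero at the start; "moment": the same for the moment, N m; "finger_gap": finger opening in m; "grip_force": force on a finger pad.
Only numpy, scipy, OpenCV 4.12 (cv2) and the standard library are available. Lean on these libraries where they do the work, as an engineer would, in place of code of your own. Each camera call takes 0.05 s, during which the arm holds its last target. There are 200 camera calls.

## Working session

There is one attempt and no reset: what is moved stays moved. The work goes in short steps, Python scripts to look and compute and a shell command to move; the robot and the scene stay as the last step left them, time stands still between calls to the robot, and variables do not carry over. Pictures are saved under pics/ and viewed, at most 10 in all, crops included, and the job is handed in when it is done.

```bash
mkdir -p pics; ls; python3 - <<'E'
from workcell import status, vision
import cv2,numpy as np
s=status.read_state();print(s)
for n in("top","side"):
    cv2.imwrite(f"pics/{n}0.png",vision.get_image(n))
    p=vision.camera_params(n);print(n,{k:np.round(v,4).tolist() for k,v in p.items()})
print(vision.camera_params("wrist"))
E
```

```text
pics
{'t': 0.0, 'q': array([-1.32856701e+00,  4.91541909e-01,  1.55948465e+00, -2.43393288e-07,
        1.09169874e+00, -1.05626634e-01]), 'qvel': array([ 5.01758464e-04, -8.30470374e-04, -2.29187494e-04, -1.73543219e-05,
       -3.93474480e-04,  2.41191690e-03]), 'joint_efforts': array([-1.25254686e-03, -6.12647796e+01, -2.58185077e+01,  6.91811275e-02,
        4.82342835e-02, -9.47734861e-05]), 'position': array([ 0.21300122, -0.58733622,  0.23906058]), 'orientation': array([-3.14046630e+00, -1.19199773e-04,  3.47855996e-01]), 'contact_force': array([-0.14854506,  0.27147713,  0.06910585]), 'moment': array([ 0.02243166, -0.00992687, -0.01164923]), 'grip_force': 0.0, 'finger_gap': 0.09505813060467164}
top {'mtx': [[408.0423, 0.0, 279.6399], [0.0, 408.0423, 210.1995], [0.0, 0.0, 1.0]], 'R': [[0.0552, -0.9985, -0.0002], [-0.9725, -0.0537, -0.2266], [0.2263, 0.0127, -0.974]], 't': [-0.0911, 0.6016, 0.7536]}
side {'mtx': [[489.2271, 0.0, 275.3061], [0.0, 489.2271, 213.1971], [0.0, 0.0, 1.0]], 'R': [[-0.9973, -0.0732, 0.0004], [-0.0573, 0.7776, -0.6261], [0.0455, -0.6245, -0.7797]], 't': [0.6035, 0.1438, 1.0209]}
{'mtx': array([[343.72851881,   0.        , 284.77837891],
       [  0.        , 343.72851881, 210.91307653],
       [  0.        ,   0.        ,   1.        ]]), 'tool_from_camera': array([[ 3.53088428e-04, -9.54239503e-01, -2.99043219e-01,
         8.46464984e-02],
       [ 9.99999730e-01,  5.29857956e-04, -5.10036846e-04,
         8.45712337e-04],
       [ 6.45147735e-04, -2.99042958e-01,  9.54239432e-01,
        -1.43855020e-01],
       [ 0.00000000e+00,  0.00000000e+00,  0.00000000e+00,
         1.00000000e+00]])}
```

View pics/top0.png

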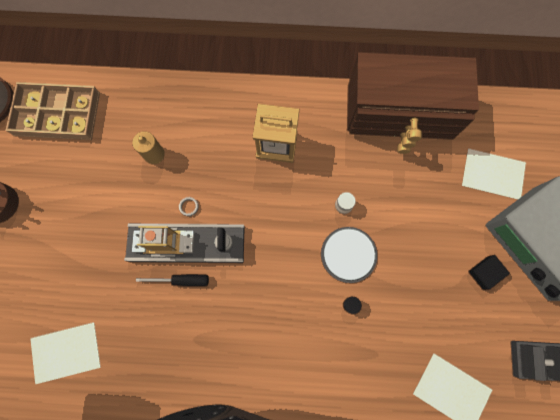

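View pics/side0.png

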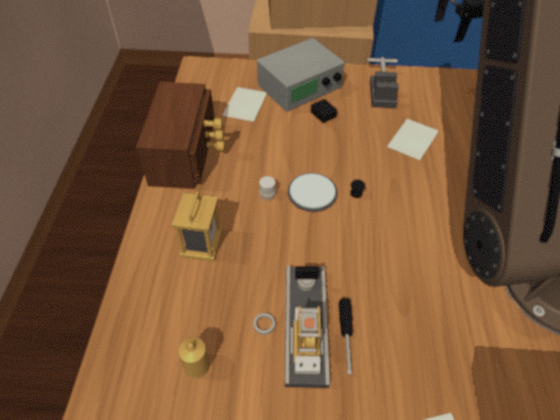

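The top view (up is +x, left is +y) shows the holder spanning columns 126–244 near row 243. The knob is at (222,240), the movement at (158,238), the mirror at (349,255), the ring at (188,206) and the screwdriver at (175,281). In the side view the knob is at (307,273), the movement at (308,322) and the mirror at (313,192). Next I'll measure these from both views.

```bash
cat > h.py <<'E'
import cv2,numpy as np
from workcell import status,vision
from scipy.spatial.transform import Rotation as Ro
def cam(n,s=None):
    p=vision.camera_params(n);K=p["mtx"]
    if n!="wrist": return K,np.array(p["R"]),np.array(p["t"])
    T=np.eye(4);T[:3,:3]=Ro.from_euler("xyz",s["orientation"]).as_matrix();T[:3,3]=s["position"]
    W=np.linalg.inv(T@p["tool_from_camera"]);return K,W[:3,:3],W[:3,3]
def ray(c,uv):
    K,R,t=c;d=R.T@np.linalg.inv(K)@np.array([uv[0],uv[1],1.]);return -R.T@t,d/np.linalg.norm(d)
def plane(c,uv,z):
    o,d=ray(c,uv);return o+d*(z-o[2])/d[2]
def tri(c1,u1,c2,u2):
    o1,d1=ray(c1,u1);o2,d2=ray(c2,u2)
    s=np.linalg.lstsq(np.c_[d1,-d2],o2-o1,rcond=None)[0];a=o1+s[0]*d1;b=o2+s[1]*d2
    return (a+b)/2,np.linalg.norm(a-b)
def proj(c,X):
    K,R,t=c;p=K@(R@np.array(X)+t);return p[:2]/p[2]
def blobs(m,roi,amin=15):
    x0,y0,x1,y1=roi;k=np.zeros(m.shape,np.uint8);k[y0:y1,x0:x1]=m[y0:y1,x0:x1]
    cs,_=cv2.findContours(k,cv2.RETR_EXTERNAL,cv2.CHAIN_APPROX_NONE)
    return [(cv2.contourArea(c),cv2.minAreaRect(c),c) for c in sorted(cs,key=cv2.contourArea,reverse=True) if cv2.contourArea(c)>amin]
E
python3 - <<'E'
from h import *
T=cam("top");S=cam("side");t=cv2.imread("pics/top0.png");s=cv2.imread("pics/side0.png")
mt=cv2.inRange(t,(150,150,150),(255,255,255));ms=cv2.inRange(s,(150,150,150),(255,255,255))
bt=blobs(mt,(315,222,385,290))[0];bs=blobs(ms,(280,165,345,215))[0]
et,es=cv2.fitEllipse(bt[2]),cv2.fitEllipse(bs[2])
print("mirror",et,es,tri(T,et[0],S,es[0]),plane(T,et[0],.01),plane(S,es[0],.01))
kt=blobs(cv2.inRange(t,(0,0,0),(35,35,35)),(210,222,240,258));ks=blobs(cv2.inRange(s,(0,0,0),(35,35,35)),(290,262,324,290))
print("knob",[b[:2] for b in kt],[b[:2] for b in ks])
print(tri(T,kt[0][1][0],S,ks[0][1][0]))
print("mov",tri(T,(150,236),S,(310,322)))
for uv in((126,227),(242,226),(244,264),(127,263)):print("bed",plane(T,uv,.022))
for uv in((287,266),(326,266),(328,382),(285,383)):print("bedS",plane(S,uv,.022))
a=cv2.resize(t[215:295,115:255],None,fx=5.5,fy=5.5,interpolation=cv2.INTER_CUBIC);cv2.imwrite("pics/c1.png",a)
E
```

```text
mirror ((349.0478820800781, 253.94436645507812), (49.02866744995117, 50.86528015136719), 135.81239318847656) ((312.0992126464844, 190.30255126953125), (32.970211029052734, 44.10546112060547), 94.89155578613281) (array([ 0.53260332, -0.20864122,  0.0092412 ]), np.float64(0.0006181236546816216)) [ 0.53280718 -0.20859422  0.01      ] [ 0.53233517 -0.20785406  0.01      ]
knob [(45.0, ((221.5, 240.0), (22.0, 5.0), 90.0))] [(195.0, ((307.0, 272.0), (10.0, 22.0), 90.0))]
(array([0.53909282, 0.05483011, 0.06408836]), np.float64(0.0008932397914618937))
mov (array([0.53228123, 0.18353945, 0.10886906]), np.float64(0.0015071627152307397))
bed [0.56231537 0.26520613 0.022     ]
bed [0.57798963 0.02046533 0.022     ]
bed [0.49835163 0.01023851 0.022     ]
bed [0.48703381 0.25248531 0.022     ]
bedS [0.57942316 0.01701787 0.022     ]
bedS [0.498369   0.01104947 0.022     ]
bedS [0.49278233 0.25405755 0.022     ]
bedS [0.56871744 0.26142265 0.022     ]
```

View pics/c1.png

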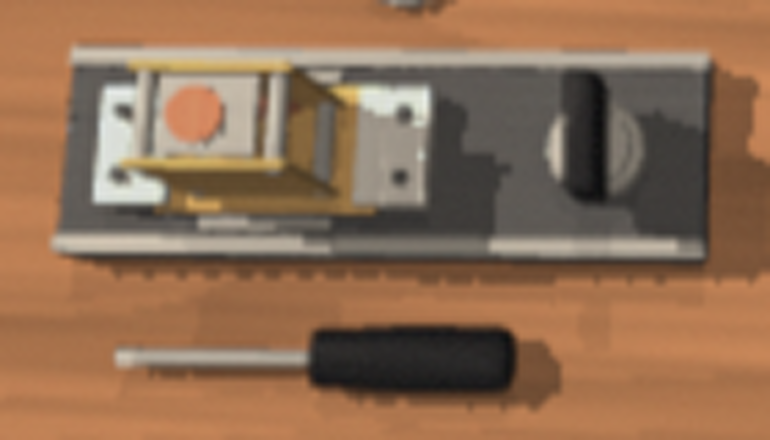

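The crop shows the wing knob, a black bar, near vertical at crop (585,135). The jaws and movement are at about (240,140), and the holder is yawed about 0.045 rad. I'm moving over the holder for a closer look with the wrist camera.

```bash

python3 -m inch '[[0.026,-0.0275,0,0,0,0,0.5],[0.052,-0.055,0,0,0,0,0.5],[0.078,-0.0825,0,0,0,0,0.5],[0.104,-0.11,0,0,0,0,0.5],[0.13,-0.138,0,0,0,0,0.5]]' 20
python3 -m inch '[[0.026,-0.0275,0,0,0,0,0.5],[0.052,-0.055,0,0,0,0,0.5],[0.078,-0.0825,0,0,0,0,0.5],[0.104,-0.11,0,0,0,0,0.5],[0.13,-0.138,0,0,0,0,0.5]]'
python3 -m inch '[[0.026,-0.0275,0,0,0,0,0.5],[0.052,-0.055,0,0,0,0,0.5],[0.078,-0.0825,0,0,0,0,0.5],[0.104,-0.11,0,0,0,0,0.5],[0.13,-0.138,0,0,0,0,0.5]]'
python3 -m inch '[[0.026,-0.0275,0,0,0,6,0.5],[0.052,-0.055,0,0,0,12,0.5],[0.078,-0.0825,0,0,0,17,0.5],[0.104,-0.11,0,0,0,17,0.5],[0.13,-0.138,0,0,0,17,0.5]]'
python3 -m inch '[[0,0,0,0,0,0,0.5],[0,0,0,0,0,0,0.5],[0,0,0,0,0,0,0.5],[0,0,0,0,0,0,0.5],[0,0,0,0,0,0,0.5]]'
python3 - <<'E'
from h import *
s=status.read_state();im=vision.get_image("wrist");cv2.imwrite("pics/w1.png",im)
np.save("w1.npy",np.r_[s["position"],s["orientation"]]);print(s["q"])
c=cam("wrist",s)
for n,X in dict(knob=(.539,.055,.08),mov=(.533,.18,.106)).items():print(n,proj(c,X))
E
```

```text
t: 0.52
position: [0.2885, -0.4118, 0.2394]
orientation: [-3.141, 0.0, 0.347]
contact_force: [0.1, -0.1, 0.4]
finger_gap: 0.0724
grip_force: 0.0
t: 0.93
position: [0.3637, -0.2378, 0.2396]
orientation: [-3.142, 0.0, 0.347]
contact_force: [1.1, 0.2, 0.6]
finger_gap: 0.0712
grip_force: 0.0
t: 1.35
position: [0.4389, -0.0636, 0.2396]
orientation: [3.141, 0.0, 0.348]
contact_force: [0.7, -0.3, -0.0]
finger_gap: 0.0713
grip_force: 0.0
t: 1.77
position: [0.5141, 0.1106, 0.2395]
orientation: [3.141, 0.0, 0.051]
contact_force: [0.5, -0.8, -0.3]
finger_gap: 0.0714
grip_force: 0.0
t: 2.18
position: [0.5135, 0.1075, 0.2397]
orientation: [3.141, 0.0, 0.05]
contact_force: [0.9, 0.2, 0.4]
finger_gap: 0.0712
grip_force: 0.0
[ 8.05852732e-02  3.48874004e-01  1.80279135e+00 -1.85017336e-04
  9.89938153e-01  1.60189795e+00]
knob [343.85234221 175.70248849]
mov [197.22863857 181.7514395 ]
```

View pics/w1.png

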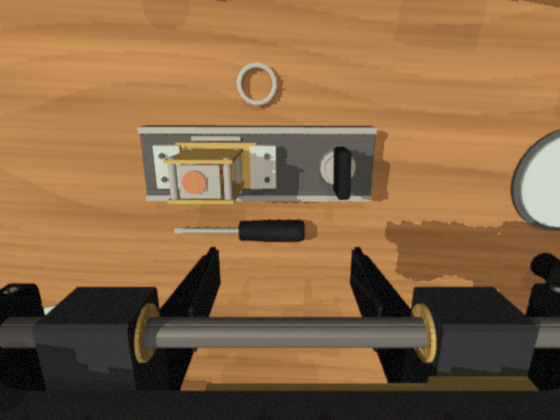

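The wrist view shows the wing at (342,173), with the bar near vertical. The movement's plate edges are at about rows 156 and 200, columns 165–242. Next I'll get the wing's edges and angle.

```bash
python3 - <<'E'
from h import *
im=cv2.imread("pics/w1.png");w=np.load("w1.npy");c=cam("wrist",dict(position=w[:3],orientation=w[3:]))
b=blobs(cv2.inRange(im,(0,0,0),(38,38,38)),(325,138,362,207))
for a,r,q in b[:2]:
    print(a,r);q=q[:,0,:]
    for y in range(q[:,1].min(),q[:,1].max()+1,6):
        xs=q[q[:,1]==y][:,0];print(y,xs.min(),xs.max(),"R edge@.08",plane(c,(xs.max()+.5,y),.08).round(4),"L@.08",plane(c,(xs.min()-.5,y),.08).round(4))
T=cam("top");S=cam("side")
print("knob w-top",tri(c,b[0][1][0],T,(221.5,240)),"w-side",tri(c,b[0][1][0],S,(307,272)))
for uv in((138,127),(375,127),(374,200),(146,200)):print("bed",plane(c,uv,.022).round(4))
E
```

```text
701.0 ((342.0, 172.5), (51.0, 16.0), 90.0)
147 337 343 R edge@.08 [0.5644 0.0579 0.08  ] L@.08 [0.5641 0.064  0.08  ]
153 335 350 R edge@.08 [0.5595 0.0512 0.08  ] L@.08 [0.5588 0.0653 0.08  ]
159 335 350 R edge@.08 [0.5542 0.0507 0.08  ] L@.08 [0.5535 0.0648 0.08  ]
165 335 349 R edge@.08 [0.5489 0.051  0.08  ] L@.08 [0.5482 0.0643 0.08  ]
171 335 349 R edge@.08 [0.5435 0.0504 0.08  ] L@.08 [0.5428 0.0638 0.08  ]
177 335 349 R edge@.08 [0.5381 0.0498 0.08  ] L@.08 [0.5374 0.0633 0.08  ]
183 335 349 R edge@.08 [0.5326 0.0492 0.08  ] L@.08 [0.5319 0.0628 0.08  ]
189 334 349 R edge@.08 [0.5271 0.0486 0.08  ] L@.08 [0.5263 0.0631 0.08  ]
195 337 349 R edge@.08 [0.5215 0.048  0.08  ] L@.08 [0.5209 0.0599 0.08  ]
knob w-top (array([0.5392276 , 0.05445382, 0.06604556]), np.float64(3.964522740840326e-05)) w-side (array([0.53856279, 0.0538201 , 0.06230407]), np.float64(9.619694959748636e-05))
bed [0.5676 0.26   0.022 ]
bed [0.5797 0.0176 0.022 ]
bed [0.5025 0.0087 0.022 ]
bed [0.49   0.2573 0.022 ]
```

```bash

python3 -m inch '[[0.012,0.027,0,0,0,-1,0],[0.024,0.054,0,0,0,-2,0],[0.024,0.054,0.03,0,0,-2,0],[0.024,0.054,0.06,0,0,-2,0],[0.024,0.054,0.06,0,0,-2,0]]'
python3 -m inch '[[0,0,0.03,0,0,0,0],[0,0,0.06,0,0,0,0],[0,0,0.085,0,0,0,0],[0,0,0.106,0,0,0,0],[0,0,0.106,0,0,0,0]]'
python3 -m inch '[[0,0,0,0,0,0,-1],[0,0,0,0,0,0,-1],[0,0,0,0,0,0,-1],[0,0,0,0,0,0,-1],[0,0,0,0,0,0,-1]]' 20
python3 -m inch '[[0,0,0,0,0,0,-1],[0,0,0,0,0,0,-1],[0,0,0,0,0,0,-1],[0,0,0,0,0,0,-1],[0,0,0,0,0,0,-1]]' 20
```

```text
t: 2.65
position: [0.5385, 0.0546, 0.1756]
orientation: [-3.141, 0.007, 0.084]
contact_force: [0.6, 1.0, -0.3]
finger_gap: 0.0484
grip_force: 0.0
t: 3.07
position: [0.5394, 0.0556, 0.0716]
orientation: [-3.141, 0.004, 0.085]
contact_force: [0.5, 0.8, -1.2]
finger_gap: 0.0478
grip_force: 0.0
t: 3.48
position: [0.5409, 0.0559, 0.0747]
orientation: [3.141, -0.002, 0.086]
contact_force: [0.2, -0.1, -0.1]
finger_gap: 0.0195
grip_force: 0.0
t: 3.9
position: [0.5408, 0.0553, 0.0743]
orientation: [3.141, -0.001, 0.086]
contact_force: [-2.1, -6.1, 5.8]
finger_gap: 0.0118
grip_force: 20.0
```

```bash

python3 -m inch '[[0,0,0,0,0,-5,-1],[0,0,0,0,0,-10,-1],[0,0,0,0,0,-15,-1],[0,0,0,0,0,-20,-1],[0,0,0,0,0,-25,-1]]'
python3 -m inch '[[0,0,0,0,0,-5,-1],[0,0,0,0,0,-10,-1],[0,0,0,0,0,-15,-1],[0,0,0,0,0,-20,-1],[0,0,0,0,0,-25,-1]]'
python3 -m inch '[[0,0,0,0,0,-5,-1],[0,0,0,0,0,-10,-1],[0,0,0,0,0,-15,-1],[0,0,0,0,0,-20,-1],[0,0,0,0,0,-23,-1]]'
python3 -c "
from workcell import status;s=status.read_state();print(s['moment'],s['q'])"
```

```text
t: 4.32
position: [0.5406, 0.0561, 0.0743]
orientation: [3.142, -0.001, 0.526]
contact_force: [-2.4, 3.5, 7.7]
finger_gap: 0.0119
grip_force: 20.0
t: 4.73
position: [0.54, 0.0567, 0.0743]
orientation: [-3.14, -0.0, 0.962]
contact_force: [-4.0, 8.2, 9.2]
finger_gap: 0.0116
grip_force: 20.0
t: 5.15
position: [0.5392, 0.057, 0.0743]
orientation: [-3.139, -0.001, 1.364]
contact_force: [-7.4, 10.9, 11.2]
finger_gap: 0.0119
grip_force: 20.0
[ 1.87635111  1.34660692 -0.10810914] [-0.017064    0.60395906  1.91262656  0.00200594  0.62736878  0.1876617 ]
```

```bash

python3 -m inch '[[0,0,0,0,0,-2,-1],[0,0,0,0,0,-4,-1],[0,0,0,0,0,-5,-1],[0,0,0,0,0,-5,-1],[0,0,0,0,0,-5,-1]]'
python3 -m inch '[[0,0,0,0,0,0,0],[0,0,0,0,0,0,0],[0,0,0,0,0,0,0],[0,0,0,0,0,0,0],[0,0,0,0,0,0,0]]'
python3 -m inch '[[0,0,-0.03,0,0,0,0],[0,0,-0.06,0,0,0,0],[0,0,-0.1,0,0,0,0],[0,0,-0.13,0,0,0,0],[0,0,-0.165,0,0,0,0]]'
python3 -m inch '[[0,0,0,0,0,0,0.2],[0,0,0,0,0,0,0.2],[0,0,0,0,0,0,0.2],[0,0,0,0,0,0,0.2],[0,0,0,0,0,0,0.2]]'
python3 - <<'E'
from h import *
s=status.read_state();im=vision.get_image("wrist");cv2.imwrite("pics/w2.png",im)
np.save("w2.npy",np.r_[s["position"],s["orientation"]])
c=cam("wrist",s)
for n,X in dict(knob=(.539,.055,.08),mov=(.533,.18,.106)).items():print(n,proj(c,X))
E
```

```text
t: 5.57
position: [0.5391, 0.057, 0.0743]
orientation: [-3.139, -0.001, 1.447]
contact_force: [-9.2, 9.7, 12.1]
finger_gap: 0.0119
grip_force: 20.0
t: 5.98
position: [0.5406, 0.0558, 0.0736]
orientation: [3.142, 0.0, 1.447]
contact_force: [-0.5, 0.3, 0.3]
finger_gap: 0.0396
grip_force: 0.0
t: 6.4
position: [0.5401, 0.0558, 0.2399]
orientation: [-3.141, 0.0, 1.447]
contact_force: [0.9, 0.3, 0.0]
finger_gap: 0.0476
grip_force: 0.0
t: 6.82
position: [0.5401, 0.0559, 0.2373]
orientation: [-3.139, 0.0, 1.447]
contact_force: [0.4, 0.3, 0.8]
finger_gap: 0.0568
grip_force: 0.0
knob [284.08534395 201.32873342]
mov [254.63038753  48.51558727]
```

View pics/w2.png

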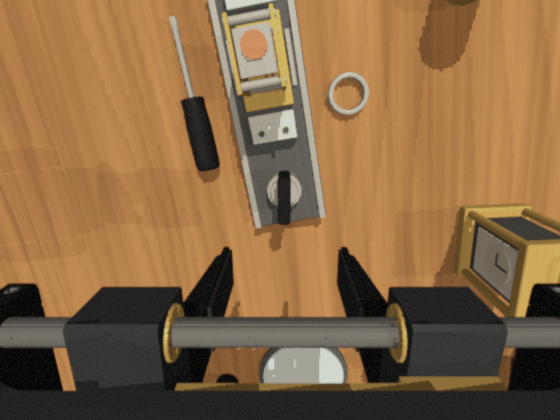

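The wing now points along the image vertical at (284,197), which puts the knob at about 1.39 rad. The jaw has drawn back, and the movement at (260,55) is still standing. Next come two closer wrist views from different places to triangulate the movement.

```bash

python3 -m inch '[[0.03,-0.006,0,0,0,-3,0.4],[0.06,-0.012,0,0,0,-6,0.4],[0.0985,-0.018,0,0,0,-10,0.4],[0.0985,-0.018,0,0,0,-10,0.4],[0.0985,-0.018,0,0,0,-10,0.4]]'
python3 -m inch '[[0,0,0,0,0,0,0.4],[0,0,0,0,0,0,0.4],[0,0,0,0,0,0,0.4],[0,0,0,0,0,0,0.4],[0,0,0,0,0,0,0.4]]'
cat > snap.py <<'E'
from h import *;import sys
s=status.read_state();im=vision.get_image("wrist");cv2.imwrite(f"pics/{sys.argv[1]}.png",im)
np.save(sys.argv[1]+".npy",np.r_[s["position"],s["orientation"]])
E
python3 snap.py w3
python3 -m inch '[[-0.02,0,0,0,0,0,0.4],[-0.04,0,0,0,0,0,0.4],[-0.07,0,0,0,0,0,0.4],[-0.07,0,0,0,0,0,0.4],[-0.07,0,0,0,0,0,0.4]]'
python3 -m inch '[[0,0,0,0,0,0,0.4],[0,0,0,0,0,0,0.4],[0,0,0,0,0,0,0.4],[0,0,0,0,0,0,0.4],[0,0,0,0,0,0,0.4]]'
python3 snap.py w4
python3 - <<'E'
from h import *
L=[]
for n in("w3","w4"):
    w=np.load(n+".npy");c=cam("wrist",dict(position=w[:3],orientation=w[3:]));u,v=proj(c,(.533,.18,.09)).round().astype(int);print(n,u,v)
    im=cv2.imread(f"pics/{n}.png");im=cv2.copyMakeBorder(im,100,100,100,100,cv2.BORDER_CONSTANT)[v+15:v+185,u+35:u+165]
    L.append(cv2.resize(im,None,fx=3,fy=3,interpolation=cv2.INTER_CUBIC))
cv2.imwrite("pics/c34.png",np.hstack(L))
E
```

```text
t: 7.28
position: [0.5343, 0.1574, 0.2378]
orientation: [-3.14, 0.0, 1.625]
contact_force: [-0.6, -0.0, -0.5]
finger_gap: 0.0665
grip_force: 0.0
t: 7.7
position: [0.5349, 0.1552, 0.2386]
orientation: [3.142, 0.0, 1.621]
contact_force: [0.5, -0.3, -0.2]
finger_gap: 0.0667
grip_force: 0.0
t: 8.17
position: [0.5385, 0.0847, 0.2387]
orientation: [3.141, 0.0, 1.619]
contact_force: [-0.0, 0.2, -0.3]
finger_gap: 0.0666
grip_force: 0.0
t: 8.58
position: [0.5383, 0.0865, 0.2386]
orientation: [3.142, 0.0, 1.623]
contact_force: [0.3, -0.3, 0.4]
finger_gap: 0.0668
grip_force: 0.0
w3 284 175
w4 284 91
```

View pics/c34.png

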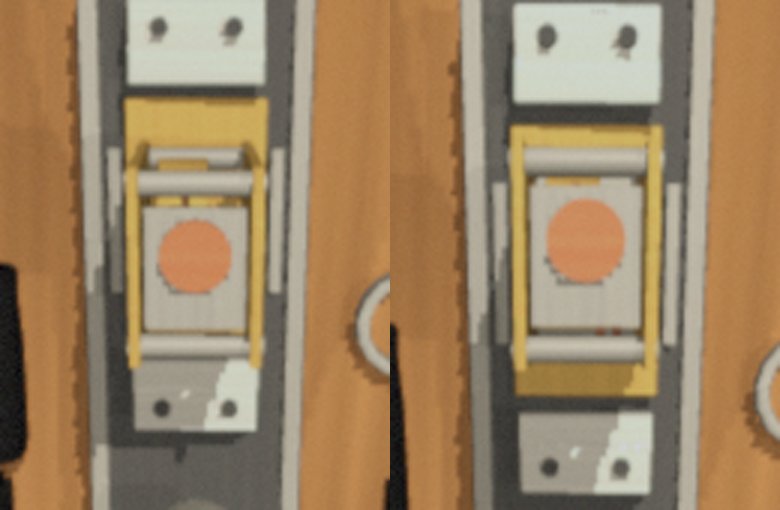

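Both jaws are now clear of the sole. The plate-top corners are about (127,170), (266,168), (262,366) and (129,368) in the left panel, and (120,127), (273,127), (267,370) and (125,370) in the right panel.

```bash
python3 - <<'E'
from h import *
C=[]
for n in("w3","w4"):
    w=np.load(n+".npy");C.append(cam("wrist",dict(position=w[:3],orientation=w[3:])))
A=[(127,170),(266,168),(262,366),(129,368)];B=[(120,127),(273,127),(267,370),(125,370)]
f=lambda p,o:(p[0]/3+o[0],p[1]/3+o[1])
P=[]
for a,b in zip(A,B):
    p,e=tri(C[0],f(a,(219,90)),C[1],f(b,(219,6)));P.append(p);print(p.round(4),round(e,4))
P=np.array(P);m=P.mean(0);print("mean",m)
d=(P[0]+P[1]-P[2]-P[3])[:2];yaw=np.arctan2(-d[0],d[1]);print("yaw",yaw,"tool yaw",yaw+np.pi/2,"lenY",np.linalg.norm(d)/2)
s=status.read_state();p=s["position"];psi=s["orientation"][2];D=np.array([m[0],m[1],.022+.062+.006])-p
print("tool shift",D[0]*np.cos(psi)+D[1]*np.sin(psi),D[0]*np.sin(psi)-D[1]*np.cos(psi),-D[2],"az deg",-np.degrees(yaw+np.pi/2-psi))
E
```

```text
[0.5139 0.2066 0.1163] 0.0005
[0.5498 0.2087 0.1146] 0.0
[0.5533 0.1518 0.1031] 0.0001
[0.5158 0.15   0.1052] 0.0001
mean [0.53319349 0.17928186 0.10980414]
yaw 0.0472764520553363 tool yaw 1.618072778850233 lenY 0.05680638693136359
tool shift 0.09306133991086489 -0.0002671118126311746 0.14860416894583786 az deg 0.2561656252747334
```

```bash

python3 -m inch '[[0.03,0,0,0,0,0,0.4],[0.06,0,0,0,0,0,0.4],[0.093,0,0,0,0,0,0.4],[0.093,0,0.03,0,0,0,0.4],[0.093,0,0.06,0,0,0,0.4]]'
python3 -m inch '[[0,0,0.025,0,0,0,0.4],[0,0,0.05,0,0,0,0.4],[0,0,0.075,0,0,0,0.4],[0,0,0.0885,0,0,0,0.4],[0,0,0.0885,0,0,0,0.4]]'
python3 -m inch '[[0,0,0,0,0,0,-1],[0,0,0,0,0,0,-1],[0,0,0,0,0,0,-1],[0,0,0,0,0,0,-1],[0,0,0,0,0,0,-1]]' 40
python3 -m inch '[[0,0,0,0,0,0,-1],[0,0,0,0,0,0,-1],[0,0,0,0,0,0,-1],[0,0,0,0,0,0,-1],[0,0,0,0,0,0,-1]]' 40
```

```text
t: 9.05
position: [0.5339, 0.1808, 0.1791]
orientation: [3.138, -0.001, 1.625]
contact_force: [1.0, -0.4, -0.6]
finger_gap: 0.0664
grip_force: 0.0
t: 9.47
position: [0.5324, 0.1787, 0.0873]
orientation: [-3.137, 0.001, 1.622]
contact_force: [0.3, 1.2, -0.7]
finger_gap: 0.0666
grip_force: 0.0
t: 9.88
position: [0.5338, 0.1789, 0.091]
orientation: [3.14, -0.0, 1.622]
contact_force: [-7.6, -0.9, 5.0]
finger_gap: 0.0388
grip_force: 3.6
t: 10.3
position: [0.5336, 0.1788, 0.0908]
orientation: [3.141, 0.0, 1.622]
contact_force: [-3.0, -1.6, 7.2]
finger_gap: 0.0366
grip_force: 40.0
```

```bash

python3 -m inch '[[0,0,-0.003,0,0,0,-1],[0,0,-0.008,0,0,0,-1],[0,0,-0.015,0,0,0,-1],[0,0,-0.023,0,0,0,-1],[0,0,-0.032,0,0,0,-1]]'
python3 -m inch '[[0,0,-0.01,0,0,0,-1],[0,0,-0.02,0,0,0,-1],[0,0,-0.03,0,0,0,-1],[0,0,-0.04,0,0,0,-1],[0,0,-0.05,0,0,0,-1]]'
python3 -m inch '[[0,0,-0.01,0,0,0,-1],[0,0,-0.02,0,0,0,-1],[0,0,-0.028,0,0,0,-1],[0,0,-0.035,0,0,0,-1],[0,0,-0.038,0,0,0,-1]]'
python3 -m inch '[[0,0,0,0,0,0,-1],[0,0,0,0,0,0,-1],[0,0,0,0,0,0,-1],[0,0,0,0,0,0,-1],[0,0,0,0,0,0,-1]]'
python3 - <<'E'
from h import *
cv2.imwrite("pics/s2.png",np.hstack([vision.get_image("side")[150:420,200:400],vision.get_image("top")[150:420,80:420]]))
s=status.read_state();p=s["position"];psi=s["orientation"][2];D=np.array([.5325-.0001,-.2083])-p[:2];print(s["q"])
print("shift",D[0]*np.cos(psi)+D[1]*np.sin(psi),D[0]*np.sin(psi)-D[1]*np.cos(psi))
E
```

```text
t: 10.72
position: [0.5335, 0.1788, 0.1228]
orientation: [-3.141, 0.0, 1.622]
contact_force: [-0.5, 0.2, -5.4]
finger_gap: 0.0368
grip_force: 40.0
t: 11.13
position: [0.5335, 0.1788, 0.1733]
orientation: [3.141, 0.0, 1.622]
contact_force: [-0.7, -0.1, -6.5]
finger_gap: 0.0367
grip_force: 40.0
t: 11.55
position: [0.5338, 0.1789, 0.2112]
orientation: [3.14, -0.0, 1.622]
contact_force: [-0.4, -1.2, -6.2]
finger_gap: 0.0372
grip_force: 40.0
t: 11.97
position: [0.5335, 0.1788, 0.2097]
orientation: [-3.141, 0.0, 1.622]
contact_force: [-0.0, -0.1, -5.1]
finger_gap: 0.0369
grip_force: 40.0
[ 2.06015774e-01  4.35905165e-01  1.74860326e+00 -1.24707990e-04
  9.57538156e-01  1.55012977e-01]
shift -0.38653419566193575 -0.020898711452428023
```

View pics/s2.png

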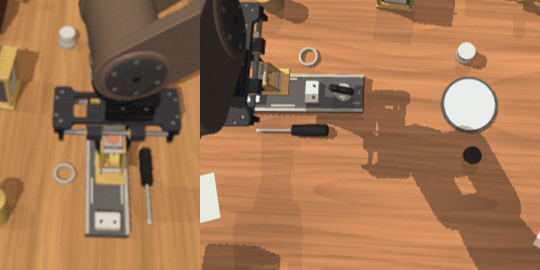

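The movement is lifted and level (side crop (113,150)). The knob stays open and the bystanders are in place. I'm carrying it to the mirror.

```bash

python3 -m inch '[[-0.008,0,0,0,0,0,-1],[-0.022,-0.001,0,0,0,0,-1],[-0.042,-0.002,0,0,0,0,-1],[-0.065,-0.004,0,0,0,0,-1],[-0.09,-0.005,0,0,0,0,-1]]'
python3 -m inch '[[-0.027,-0.001,0,0,0,0,-1],[-0.055,-0.003,0,0,0,0,-1],[-0.083,-0.005,0,0,0,0,-1],[-0.111,-0.006,0,0,0,0,-1],[-0.139,-0.008,0,0,0,0,-1]]'
python3 -m inch '[[-0.027,-0.001,0,0,0,0,-1],[-0.052,-0.003,0,0,0,0,-1],[-0.075,-0.004,0,0,0,0,-1],[-0.095,-0.005,0.005,0,0,0,-1],[-0.112,-0.006,0.01,0,0,0,-1]]'
python3 -m inch '[[-0.014,-0.001,0.005,0,0,0,-1],[-0.026,-0.001,0.01,0,0,0,-1],[-0.036,-0.002,0.015,0,0,0,-1],[-0.043,-0.002,0.018,0,0,0,-1],[-0.0455,-0.002,0.02,0,0,0,-1]]'
python3 -m inch '[[0,0,0,0,0,0,-1],[0,0,0,0,0,0,-1],[0,0,0,0,0,0,-1],[0,0,0,0,0,0,-1],[0,0,0,0,0,0,-1]]'
python3 -m inch '[[0,0,0,0,0,0,-1],[0,0,0,0,0,0,-1],[0,0,0,0,0,0,-1],[0,0,0,0,0,0,-1],[0,0,0,0,0,0,-1]]'
python3 - <<'E'
from h import *
print(status.read_state()["qvel"])
cv2.imwrite("pics/s3.png",np.hstack([vision.get_image("side")[80:420,180:400],vision.get_image("top")[150:420,80:420].copy() if 0 else vision.get_image("top")[80:420,100:420]]))
E
```

```text
t: 12.48
position: [0.5328, 0.087, 0.2101]
orientation: [-3.141, 0.0, 1.622]
contact_force: [0.6, 0.9, -4.2]
finger_gap: 0.0368
grip_force: 40.0
t: 12.9
position: [0.5318, -0.053, 0.2103]
orientation: [3.141, 0.0, 1.621]
contact_force: [-0.5, 0.2, -5.4]
finger_gap: 0.037
grip_force: 40.0
t: 13.32
position: [0.5313, -0.1654, 0.2003]
orientation: [3.141, 0.001, 1.621]
contact_force: [-0.0, -0.4, -5.7]
finger_gap: 0.0372
grip_force: 40.0
t: 13.73
position: [0.5322, -0.2091, 0.1796]
orientation: [-3.141, -0.0, 1.621]
contact_force: [0.0, -0.1, -5.3]
finger_gap: 0.0366
grip_force: 40.0
t: 14.15
position: [0.5325, -0.2078, 0.1804]
orientation: [3.141, 0.0, 1.623]
contact_force: [0.2, -0.2, -5.7]
finger_gap: 0.0363
grip_force: 40.0
t: 14.57
position: [0.5323, -0.2083, 0.1801]
orientation: [3.142, 0.0, 1.622]
contact_force: [-0.6, -1.7, -5.7]
finger_gap: 0.0369
grip_force: 40.0
[-3.25761613e-04  1.11903469e-03 -2.22554824e-03 -1.60022410e-04
 -4.00757854e-05  8.92105656e-04]
```

View pics/s3.png

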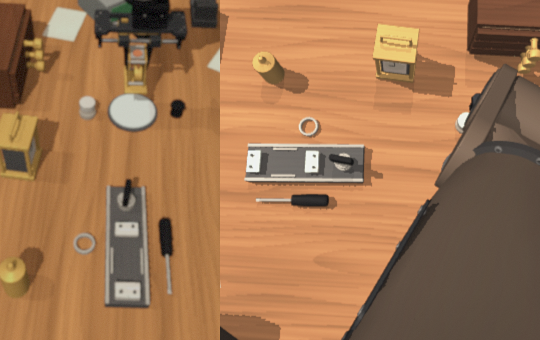

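The movement hangs level over the mirror (side crop (137,65)). The holder is empty, the knob is open, and the bystanders are where they were.

```bash
python3 -c "
from workcell import manip;print(manip.hand_in())"
```

```text
the job is handed in; nothing more can be done
None
```

The job is handed in, though `hand_in()` returned no verdict: the knob is turned open to about 1.39 rad, and the gripper is holding the movement upright and still, about 10 cm above the middle of the mirror, with the other things on the bench looking undisturbed in the last pictures.

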